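Shake-clean the dropped wing nut

ROBOT

A 7-joint arm with a two-finger parallel gripper is mounted at the origin on the work surface. World frame = base frame: x ahead of the robot, y to its left, z up, the work surface at z = 0. Lengths are in m, angles in degrees, forces in N, time in s.
With the tool pointing down it reaches from about 0.425 to 0.875 m from the base axis. Payload 4.7 kg.
Tool frame: the origin (TCP) lies between the finger pads; the fingertips stand 8 mm ahead of it and the grasp point (between the pads) lies 11 mm behind it (env.tip_extent is the distance from the TCP to the fingertips, in m); z points along the fingers, y is the line along which they close (so a half turn about z gives the same grasp; the last joint's range is limited). The gripper opens to 87 mm and grips with 3 to 60 N. Pads are 19 mm wide; open, the fingers measure 117 mm over their backs; the gripper's body (75 mm by 190 mm) begins 51 mm behind the grasp point.
Start: joints at [72.829, 18.392, -4.016, 83.108, 1.295, 78.541, -3.26], TCP at [0.201, -0.618, 0.231] pointing down, gripper open.
Joint ranges: [-163.93, 163.93], [-17.29, 119.83], [-79.2, 71.16], [3.27, 140.29], [-89.18, 269.18], [5.43, 117.66], [-154.24, 154.24]. Speed limits (degrees/s): [147.25, 147.25, 180, 180, 180, 180, 180].

INTERFACE

Orientations are given as [roll, pitch, yaw] about the fixed x, y, z axes, in that order (R = Rz(yaw) Ry(pitch) Rx(roll)).
In Python, from cell import sensors, vision, workorder, env gives the robot as it stands.
- The arm moves only by the tool drive_tool, never from a script. Its argument "moves" is a list of rows, each an object of numbers: "x", "y", "z": the shift along the tool's x, y, z in mm; "rx", "ry", "rz": the turn, a rotation vector about the tool's x, y, z in rad; "fingers": the closure, from -1 (fully open) to 1 (shut). In form: [{"x": .., "y": .., "z": .., "rx": .., "ry": .., "rz": .., "fingers": ..}, ...]. A call has 1 to 20 rows; each row is the pose to reach, as a shift and turn from the pose commanded when the call began, along the tool's axes at that moment; what a row does not reach only later rows make up. A row lasts 1/8 s, in which the tool goes at most 62.5 mm and 10.7 degrees, less where a joint would pass 70% of its speed; a pose out of reach is approached as far as the arm can. A call with a gripper value outside its range is refused whole. The fingers move at their own pace and stop on an object; "force" is the grip in N (left out, the last holds). Time passes only in rows, so rows that repeat a pose let the fingers close. It gives the time, the measured TCP pose, the force, the opening and the grip force at its end, in the units of the state.
- sensors.get_obs(): the state, without advancing time (a new reading comes with each control period).
- vision.read_camera(name): name is "scene" or "side" or "wrist"; returns a dict with "image" (400x640x3 uint8, red, green, blue), "fx", "fy", "cx", "cy" (pixels), "R" (3x3) and "t" (3): a world point X has camera coordinates R X + t. Camera axes: x right, y down, z forward; pixel columns grow to the right and rows downward; lengths in m; the calibration is good to about 2 mm. A picture is of the moment at which its call begins. There is no depth.
- workorder.sign_off(): hands the job in; it is judged then, once.
The state is a dict: "time_s": time; "qpos": joint angles; "joint_velocities": joint speeds; "effort": joint torques, N m; "tool_pos": TCP position; "tool_rot": TCP orientation; "force": force on the tool from outside, world axes, zero at the start; "wrist_torque": the same for the moment, N m; "grip_width": finger opening in m; "grasp_force": force on a finger pad.
Only numpy, scipy, OpenCV 4.12 (cv2) and the standard library are available. Lean on these libraries where they do the work, as an engineer would, in place of code of your own. Each camera call takes 0.05 s, during which the arm holds its last target. There are 200 camera calls.

TASK

The zinc wing nut has dropped to the bottom of the deep, narrow green canister: reach down inside for it, lift it out and lay it in the parts shaker's well, leaving the canister standing where it is. Shut the steel lid fully over it; then slide the yellow lock tab all the way off the red start button, leave it there, and press the button right down and let it come up again. Do not disturb the rubber post protector, the copper lug or the blue brush.

Things in the scene. Friction and masses are not known exactly. Their poses are not given: they have to be found in the camera images.
- wing_nut: Zinc long-barrel wing nut, loose, about 80 g, standing on the canister's floor, wings across its narrow side (within 0.3 rad). Origin: centre of underside; z up the barrel, x along the wings. Foot 30 mm diameter, 4 mm thick, tapering by 6 mm up to a barrel 18 mm diameter, up to 34 mm; wings 6 mm thick (y), 40 mm across x from 24 mm up, 46 mm across from 33 mm to the top at 46 mm.
- canister: Green painted steel canister, an upright oblong box with open top, loose, 0.9 kg. Origin: centre of its underside; z up, x along its long side. Outside 140 (x) x 74 (y) x 87 mm tall, walls and floor 5 mm (inside 130 x 64 mm, 82 mm deep). The nut stands within 6 mm along x and 4 mm along y of its centre.
- canister_rim (a point): Centre of the canister's mouth, 87 mm above its underside.
- well: Parts shaker, fixed. Origin: centre of the well's underside, on the bench; z up; +x to the lid's hinge side (roughly world left), -y to the control pod (away from the robot). Well: open aluminium box 140 x 140 mm, 55 mm tall, walls and floor 5 mm (inside 130 x 130, 50 deep; the nut may stand or lie). Blue pod 150 (x) x 84 (y) x 32 mm tall, centred at (0, -117 mm) here.
- well_in (a point): Centre of the well's inner floor, 5 mm above the bench; its axes are those of well.
- lid (a joint): Steel lid angle, rad: 0 shut, grows opening upward, 1.9 fully open; starts standing open at 1.5 to 1.75. Stiff hinge (0.33 N m friction, lid 0.3 kg): stays where left. At angle a it reaches from the hinge along (-cos a, 0, sin a) in the axes of well; its outer face looks along (sin a, 0, cos a).
- lid_hinge (a point): Middle of the lid's hinge line, at (70, 0, 55.5 mm) in well; the hinge line runs along y of well. The lid is a plate 4 mm thick, 140 mm wide along the hinge line and 146 mm long; its underside passes through the hinge line.
- lid_edge (a point): Middle of the rolled bar along the lid's free edge, 10 mm diameter, 128 mm long, parallel to the hinge and 146 mm from it (3 mm above the plate's underside).
- tab (a joint): Lock tab position, m: about 0 (up to 0.003 at the start) covers the button, 0.052 is fully aside at its stop. It slides along -x of well, takes about 1.5 N and stays where it is left.
- tab_fin (a point): Centre of the top of the yellow lock tab's upright fin, 81.5 mm above the bench. Axes as well. Fin 12 (x) x 30 (y) x 22 mm tall on a plate 36 (x) x 70 (y) x 4 mm centred under it, whose top is 22 mm below this point. The plate rides on two rails 5 mm wide, 120 mm long (x), 57 mm clear between, tops 55 mm above the bench.
- button (a joint): Red start button travel, m: 0 up, 0.006 fully down; a spring brings it back. It takes 1.5 N to start and 5 N fully down.
- button_top (a point): Centre of the top of the red round button, 28 mm diameter, 54 mm above the bench, 10 mm above a black collar 44 mm in diameter; at (37, -117 mm) in well, between the rails. The tab's plate covers it, 1.5 mm above, until slid aside; fully aside, the plate's edge is 34 mm from the button's centre.
- post_protector: Bystander: squat black rubber post protector, 48 mm diameter, 26 mm tall, loose. Origin: centre of its underside.
- ring_lug: Bystander: copper ring lug, ring 28 mm diameter with a barrel 14 mm thick reaching to 53 mm along its x, loose. Origin: centre of the ring's underside.
- brush: Bystander: blue nylon terminal brush lying along its x, about 155 x 22 x 27 mm, loose. Origin: under its middle.

How it is judged:
By the outcome, as a careful person would: the job done as asked, in the order asked, and still so for the second after the job is handed in, with the robot touching nothing.
It also fails if it takes over 54 s, if anything falls off the work surface, if the arm or the gripper's body presses on something with over 40 N, if the wrist force passes 120 N, or if a joint passes its speed limit or range.

## Working session

There is one attempt and no reset: what is moved stays moved. The work goes in short steps, Python scripts to look and compute and a tool call to move; the robot and the scene stay as the last step left them, time stands still between calls to the robot, and variables do not carry over. Pictures are saved under pics/ and viewed, at most 10 in all, crops included, and the job is handed in when it is done.

Besides the shell and the picture viewer there is one more tool, called after "Request:" as a command line: name --argument value ..., lists and objects as JSON in quotes. drive_tool: Moves the arm, as the interface text tells. Its arguments: {"type":"object","properties":{"moves":{"type":"array"},"force":{"type":"number"}},"required":["moves"]}

```bash
mkdir -p pics; ls
python3 - <<'E'
from cell import sensors, vision, env
import cv2,numpy as np
print(sensors.get_obs()); print(env.tip_extent)
a=[]
for n in ["scene","side","wrist"]:
    c=vision.read_camera(n); cv2.imwrite(f"pics/{n}0.png",c["image"][:,:,::-1]); print(n,c["fx"],c["cx"],c["cy"],np.round(c["R"],3).tolist(),c["t"])
E
```

```text
pics
{'time_s': 0.0, 'qpos': array([72.82778906, 18.43882734, -4.01543911, 83.17610401,  1.29635696,
       78.53938914, -3.25932944]), 'joint_velocities': array([ 0.04762967, -0.1135678 ,  0.08289999,  0.00512123,  0.03964228,
       -0.03625916,  0.04834933]), 'effort': array([ 1.05340557e-04, -4.91294754e+01, -4.03674496e-01, -3.12539327e+01,
       -6.38073147e-02,  4.36451565e-02,  1.62130386e-04]), 'tool_pos': array([ 0.20042295, -0.61776158,  0.22945358]), 'tool_rot': array([-1.79890998e+02,  7.10514167e-03,  1.79828477e+01]), 'force': array([-0.25258074,  0.16565462,  0.66421095]), 'wrist_torque': array([ 0.00365776,  0.02156271, -0.00412953]), 'grasp_force': 0.0, 'grip_width': 0.08701635704911265}
0.008
scene 412.6430026594601 313.1314446131183 202.60340877865323 [[-0.353, 0.936, 0.008], [0.8, 0.306, -0.516], [-0.486, -0.176, -0.856]] [ 0.2401367 -0.3794146  1.3097153]
side 498.57007866591783 318.1986519351549 194.52621767274084 [[-0.84, -0.542, -0.002], [-0.304, 0.474, -0.826], [0.449, -0.693, -0.564]] [0.44165059 0.27347386 1.04344503]
wrist 339.7804452988342 323.69425488675984 202.891604452897 [[0.309, -0.951, -0.002], [-0.914, -0.298, 0.274], [-0.261, -0.083, -0.962]] [-0.6487051  -0.03373998  0.3908954 ]
```

View pics/scene0.png

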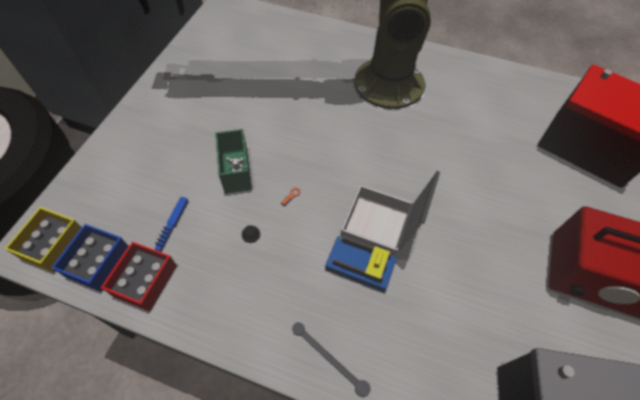

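View pics/side0.png

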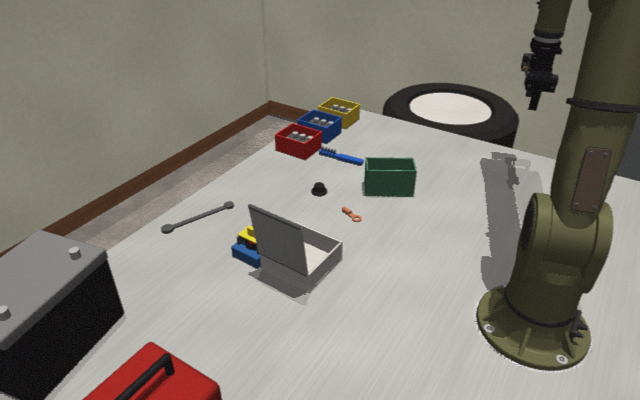

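The scene view shows the canister at about (233,160) with the nut in it at (235,162). The well is at (378,218), the yellow tab at (377,262), the lug at (290,197), the post at (251,234) and the brush at (172,222).

```bash
cat > h.py <<'E'
from cell import sensors, vision, workorder, env
import cv2,numpy as np
from scipy.spatial.transform import Rotation as Ro
def cam(n,save=None):
    c=vision.read_camera(n)
    if save: cv2.imwrite(f"pics/{save}.png",c["image"][:,:,::-1])
    return c
def ray(c,u,v,z):
    d=np.array([(u-c["cx"])/c["fx"],(v-c["cy"])/c["fy"],1.]); R=np.array(c["R"]);o=-R.T@c["t"]; w=R.T@d
    return o+w*(z-o[2])/w[2]
def proj(c,X):
    p=np.array(c["R"])@X+c["t"]; return np.array([c["fx"]*p[0]/p[2]+c["cx"],c["fy"]*p[1]/p[2]+c["cy"]])
def tri(c1,p1,c2,p2):
    P=[np.array([[c["fx"],0,c["cx"]],[0,c["fy"],c["cy"]],[0,0,1]])@np.c_[c["R"],c["t"]] for c in (c1,c2)]
    X=cv2.triangulatePoints(P[0],P[1],np.float64(p1).reshape(2,1),np.float64(p2).reshape(2,1)); return (X[:3]/X[3]).ravel()
def mask(c,lo,hi):
    return cv2.inRange(cv2.cvtColor(c["image"],cv2.COLOR_RGB2HSV),np.array(lo),np.array(hi))
def blobs(m,amin=20):
    cs,_=cv2.findContours(m,cv2.RETR_EXTERNAL,cv2.CHAIN_APPROX_NONE)
    return sorted([k for k in cs if cv2.contourArea(k)>=amin],key=cv2.contourArea,reverse=True)
def tool():
    o=sensors.get_obs(); return o["tool_pos"],Ro.from_euler("xyz",o["tool_rot"],degrees=True).as_matrix(),o
E
python3 - <<'E'
from h import *
c=cam("scene")
for n,lo,hi,z in [("green",(50,80,20),(85,255,255),.087),("yellow",(22,150,120),(35,255,255),.06),("blue",(100,120,50),(125,255,255),.032),("orange",(3,120,120),(15,255,255),.01),("black",(0,0,0),(180,255,45),.026)]:
    for k in blobs(mask(c,lo,hi))[:6]:
        r=cv2.minAreaRect(k); print(n,cv2.contourArea(k),np.round(r[0]),np.round(r[1]),round(r[2]),np.round(ray(c,*r[0],z),3))
for p in [(233,160),(378,218),(346,243),(396,249),(413,201),(363,188)]: print(p,np.round(ray(c,*p,.055),3))
E
```

```text
green 116.5 [238. 161.] [24. 23.] 65 [ 0.503 -0.271  0.087]
green 58.5 [227. 167.] [10. 15.] 11 [ 0.531 -0.287  0.087]
yellow 388.0 [377. 262.] [16. 28.] 20 [0.629 0.134 0.06 ]
yellow 58.5 [ 34. 242.] [36. 46.] 40 [ 0.862 -0.617  0.06 ]
blue 2452.0 [ 88. 254.] [52. 59.] 29 [ 0.838 -0.502  0.032]
blue 966.5 [360. 262.] [63. 33.] 19 [0.631 0.098 0.032]
blue 298.0 [171. 223.] [ 7. 58.] 27 [ 0.698 -0.365  0.032]
orange 35.5 [288. 198.] [ 5. 14.] 39 [ 0.516 -0.131  0.01 ]
black 21740.5 [ 99. 120.] [239. 198.] 90 [ 0.474 -0.736  0.026]
black 4399.0 [595. 146.] [102.  49.] 27 [0.063 0.605 0.026]
black 3517.0 [395.  45.] [57. 88.] 11 [-0.152 -0.026  0.026]
black 1429.5 [518. 377.] [46. 39.] 86 [0.754 0.472 0.026]
black 337.0 [ 15. 291.] [38. 15.] 23 [ 0.97  -0.603  0.026]
black 133.0 [617. 235.] [44. 10.] 3 [0.335 0.663 0.026]
(233, 160) [ 0.485 -0.298  0.055]
(378, 218) [0.516 0.105 0.055]
(346, 243) [0.607 0.053 0.055]
(396, 249) [0.58  0.166 0.055]
(413, 201) [0.439 0.172 0.055]
(363, 188) [0.447 0.045 0.055]
```

Run:
```python
from h import *
p,R,o=tool(); c=cam("wrist")
Rc=np.array(c["R"]); o=-Rc.T@c["t"]
print("cam in tool",R.T@(o-p), "fwd in tool",R.T@Rc[2],"camx",R.T@Rc[0])
s=cam("scene"); i=cv2.resize(s["image"][120:200,205:265],None,fx=9,fy=7,interpolation=cv2.INTER_CUBIC)
for q in [(217,131),(243,129),(250,172),(221,175)]: print(np.round(ray(s,*q,.087),3))
print("shift mm tool to (.47,-.29,.30):",R.T@(np.array([.47,-.29,.30])-p)*1e3)
```

```text
cam in tool [ 0.07492284 -0.00027676 -0.15420137] fwd in tool [-2.74080651e-01 -3.44803451e-04  9.61706648e-01] camx [2.47597593e-04 9.99999877e-01 4.29096668e-04]
[ 0.434 -0.365  0.087]
[ 0.403 -0.304  0.087]
[ 0.523 -0.227  0.087]
[ 0.557 -0.29   0.087]
shift mm tool to (.47,-.29,.30): [ 357.55492654 -228.82886695  -69.85325118]
```

Request:
drive_tool --moves '[{"x": 365,"y": -219,"z": -10,"rz": -1.8,"fingers": -0.1},{"x": 365,"y": -219,"z": -10,"rz": -1.8,"fingers": -0.1},{"x": 365,"y": -219,"z": -10,"rz": -1.8,"fingers": -0.1},{"x": 365,"y": -219,"z": -10,"rz": -1.8,"fingers": -0.1},{"x": 365,"y": -219,"z": -10,"rz": -1.8,"fingers": -0.1},{"x": 365,"y": -219,"z": -10,"rz": -1.8,"fingers": -0.1},{"x": 365,"y": -219,"z": -10,"rz": -1.8,"fingers": -0.1},{"x": 365,"y": -219,"z": -10,"rz": -1.8,"fingers": -0.1},{"x": 365,"y": -219,"z": -10,"rz": -1.8,"fingers": -0.1},{"x": 365,"y": -219,"z": -10,"rz": -1.8,"fingers": -0.1},{"x": 365,"y": -219,"z": -10,"rz": -1.8,"fingers": -0.1},{"x": 365,"y": -219,"z": -10,"rz": -1.8,"fingers": -0.1},{"x": 365,"y": -219,"z": -10,"rz": -1.8,"fingers": -0.1}]'

```text
invalid input at $.moves[0]: expected keys x, y, z, rx, ry, rz, fingers
```

Run:
```python
from h import *
p,R,o=tool(); c=cam("wrist","w1"); print(p,o["tool_rot"],o["grip_width"],o["qpos"])
```

```text
[ 0.20056597 -0.61811055  0.23019223] [-1.79963484e+02  1.06146407e-03  1.79805744e+01] 0.08703766936473585 [72.82963751 18.41088566 -4.01697875 83.12799385  1.29265452 78.54268065
 -3.25940473]
```

View pics/w1.png

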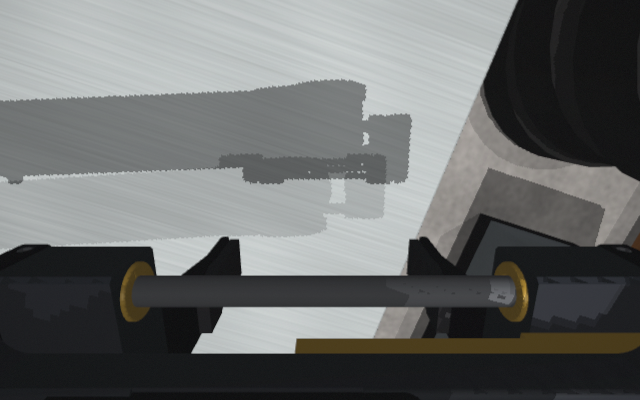

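All seven keys are required, so the move was refused. The picture is only the start pose: the fingers are at rows 240–330, with free view above them. I'll resend it.

Request:
drive_tool --moves '[{"x": 365,"y": -219,"z": -10,"rx": 0,"ry": 0,"rz": -1.8,"fingers": -0.1},{"x": 365,"y": -219,"z": -10,"rx": 0,"ry": 0,"rz": -1.8,"fingers": -0.1},{"x": 365,"y": -219,"z": -10,"rx": 0,"ry": 0,"rz": -1.8,"fingers": -0.1},{"x": 365,"y": -219,"z": -10,"rx": 0,"ry": 0,"rz": -1.8,"fingers": -0.1},{"x": 365,"y": -219,"z": -10,"rx": 0,"ry": 0,"rz": -1.8,"fingers": -0.1},{"x": 365,"y": -219,"z": -10,"rx": 0,"ry": 0,"rz": -1.8,"fingers": -0.1},{"x": 365,"y": -219,"z": -10,"rx": 0,"ry": 0,"rz": -1.8,"fingers": -0.1},{"x": 365,"y": -219,"z": -10,"rx": 0,"ry": 0,"rz": -1.8,"fingers": -0.1},{"x": 365,"y": -219,"z": -10,"rx": 0,"ry": 0,"rz": -1.8,"fingers": -0.1},{"x": 365,"y": -219,"z": -10,"rx": 0,"ry": 0,"rz": -1.8,"fingers": -0.1},{"x": 365,"y": -219,"z": -10,"rx": 0,"ry": 0,"rz": -1.8,"fingers": -0.1},{"x": 365,"y": -219,"z": -10,"rx": 0,"ry": 0,"rz": -1.8,"fingers": -0.1},{"x": 365,"y": -219,"z": -10,"rx": 0,"ry": 0,"rz": -1.8,"fingers": -0.1}]'

```text
time_s: 1.98
tool_pos: [0.4802, -0.2973, 0.2406]
tool_rot: [-180.0, 0.0, 121.0]
force: [-0.3, -0.4, 0.1]
grip_width: 0.0479
grasp_force: 0.0
```

Run:
```python
from h import *
p,R,o=tool(); c=cam("wrist","w2"); print(p,o["tool_rot"],o["grip_width"],o["qpos"])
```

```text
[ 0.4801636  -0.29734381  0.24057892] [-1.79994924e+02  9.24487807e-03  1.21049242e+02] 0.04792419020709169 [ 54.90537231   9.56783486 -28.86659649  93.87085004   4.71923121
  77.76731232  56.42439564]
```

View pics/w2.png

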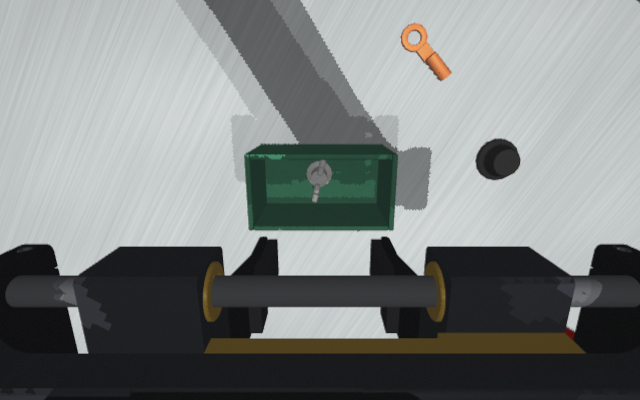

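The canister mouth spans about columns 247–397 and rows 145–229, with the nut at (318,175). The lug (425,50) and the post (500,158) are well clear. I'll zoom in.

Run:
```python
from h import *
c=cam("wrist"); i=c["image"][135:240,235:410]
cv2.imwrite("pics/w3.png",cv2.resize(np.clip(i.astype(float)*1.6,0,255).astype(np.uint8)[:,:,::-1],None,fx=4.5,fy=4.5,interpolation=cv2.INTER_NEAREST))
for q in [(247,153),(397,153),(247,145),(249,229),(394,229)]: print(q,np.round(ray(c,*q,.087),4),np.round(ray(c,*q,0),4))
```

```text
(247, 153) [ 0.4029 -0.3034  0.087 ] [ 0.392  -0.3234  0.    ]
(397, 153) [ 0.519  -0.2334  0.087 ] [ 0.5409 -0.2336  0.    ]
(247, 145) [ 0.3995 -0.2971  0.087 ] [ 0.3877 -0.3152  0.    ]
(249, 229) [ 0.4383 -0.3673  0.087 ] [ 0.4375 -0.4053  0.    ]
(394, 229) [ 0.5579 -0.2952  0.087 ] [ 0.5908 -0.3128  0.    ]
```

View pics/w3.png

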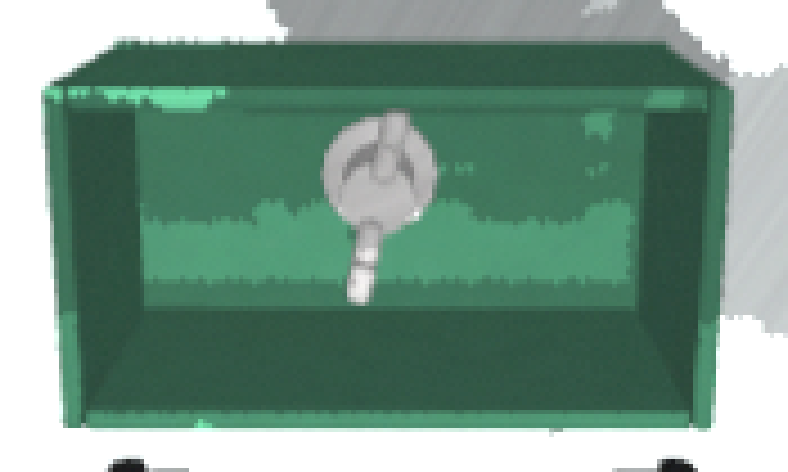

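Run:
```python
from h import *
c=cam("wrist"); p,R,o=tool()
f=lambda q,z: ray(c,235+q[0]/4.5-.4,135+q[1]/4.5-.4,z)
K=np.array([f(q,.087) for q in [(42,87),(733,87),(712,428),(65,428)]]); print(K.round(4), K.mean(0))
print([np.linalg.norm(K[i]-K[(i+1)%4]).round(4) for i in range(4)])
a=(K[1]+K[2]-K[0]-K[3]); cy=np.degrees(np.arctan2(a[1],a[0])); print("yaw canister",cy)
n=f((380,174),.009); print("foot",n); w=f((360,302),.051); print("wing end",w, np.linalg.norm((w-n)[:2]))
d=w-n; print("wing dir",np.degrees(np.arctan2(d[1],d[0])))
Rz=Ro.from_euler("z",-cy,degrees=True).as_matrix()
print("nut in canister",Rz@(n-K.mean(0)))
m=(n-p); print("tool shift",R.T@m*1e3)
```

```text
[[ 0.4009 -0.3056  0.087 ]
 [ 0.5198 -0.2339  0.087 ]
 [ 0.5573 -0.2964  0.087 ]
 [ 0.4387 -0.3679  0.087 ]] [ 0.47919312 -0.30094092  0.087     ]
[np.float64(0.1389), np.float64(0.0729), np.float64(0.1385), np.float64(0.0729)]
yaw canister 31.0977719444943
foot [ 0.47495556 -0.29914852  0.009     ]
wing end [ 0.48286552 -0.32036494  0.051     ] 0.022642966994371183
wing dir -69.55338811565504
nut in canister [-0.0027028   0.00372351 -0.078     ]
tool shift [  1.17130085  -5.41552735 231.58096274]
```

Request:
drive_tool --moves '[{"x": 1,"y": -5,"z": 40,"rx": 0,"ry": 0,"rz": 0.18,"fingers": -0.1},{"x": 1,"y": -5,"z": 80,"rx": 0,"ry": 0,"rz": 0.18,"fingers": -0.1},{"x": 1,"y": -5,"z": 120,"rx": 0,"ry": 0,"rz": 0.18,"fingers": -0.1},{"x": 1,"y": -5,"z": 150,"rx": 0,"ry": 0,"rz": 0.18,"fingers": -0.1},{"x": 1,"y": -5,"z": 175,"rx": 0,"ry": 0,"rz": 0.18,"fingers": -0.1},{"x": 1,"y": -5,"z": 195,"rx": 0,"ry": 0,"rz": 0.18,"fingers": -0.1},{"x": 1,"y": -5,"z": 208,"rx": 0,"ry": 0,"rz": 0.18,"fingers": -0.1},{"x": 1,"y": -5,"z": 208,"rx": 0,"ry": 0,"rz": 0.18,"fingers": -0.1},{"x": 1,"y": -5,"z": 208,"rx": 0,"ry": 0,"rz": 0.18,"fingers": -0.1}]' --force 20

```text
time_s: 3.25
tool_pos: [0.4761, -0.2994, 0.0334]
tool_rot: [180.0, 0.1, 110.8]
force: [-0.3, -0.4, 0.6]
grip_width: 0.0479
grasp_force: 0.0
```

Request:
drive_tool --moves '[{"x": 0,"y": 0,"z": 0,"rx": 0,"ry": 0,"rz": 0,"fingers": 1},{"x": 0,"y": 0,"z": 0,"rx": 0,"ry": 0,"rz": 0,"fingers": 1},{"x": 0,"y": 0,"z": 0,"rx": 0,"ry": 0,"rz": 0,"fingers": 1},{"x": 0,"y": 0,"z": 0,"rx": 0,"ry": 0,"rz": 0,"fingers": 1},{"x": 0,"y": 0,"z": 0,"rx": 0,"ry": 0,"rz": 0,"fingers": 1},{"x": 0,"y": 0,"z": 0,"rx": 0,"ry": 0,"rz": 0,"fingers": 1}]' --force 20

```text
time_s: 4.0
tool_pos: [0.4753, -0.2992, 0.0326]
tool_rot: [-180.0, 0.0, 110.8]
force: [0.2, -0.3, 1.7]
grip_width: 0.0168
grasp_force: 20.0
```

Request:
drive_tool --moves '[{"x": 0,"y": 0,"z": -15,"rx": 0,"ry": 0,"rz": 0,"fingers": 1},{"x": 0,"y": 0,"z": -45,"rx": 0,"ry": 0,"rz": 0,"fingers": 1},{"x": 0,"y": 0,"z": -85,"rx": 0,"ry": 0,"rz": 0,"fingers": 1},{"x": 0,"y": 0,"z": -125,"rx": 0,"ry": 0,"rz": 0,"fingers": 1},{"x": 0,"y": 0,"z": -170,"rx": 0,"ry": 0,"rz": 0,"fingers": 1},{"x": 0,"y": 0,"z": -200,"rx": 0,"ry": 0,"rz": 0,"fingers": 1},{"x": 0,"y": 0,"z": -200,"rx": 0,"ry": 0,"rz": 0,"fingers": 1}]' --force 20

```text
time_s: 4.88
tool_pos: [0.477, -0.2995, 0.2362]
tool_rot: [179.8, 0.3, 110.8]
force: [-1.0, 0.1, -1.0]
grip_width: 0.0165
grasp_force: 20.0
```

Run:
```python
from h import *
p,R,o=tool(); print(p,o["tool_rot"],o["grip_width"],o["grasp_force"])
c=cam("wrist")
s=cam("scene"); d=cam("side")
a=cv2.resize(s["image"][175:300,310:450],None,fx=4,fy=4,interpolation=cv2.INTER_CUBIC)[:,:,::-1]
b=cv2.resize(c["image"],(400,250))[:,:,::-1]; e=cv2.resize(s["image"][110:200,190:270],(240,250))[:,:,::-1]
r=np.zeros((500,800,3),np.uint8); r[:,:560]=a; r[:250,560:]=e; r[250:,560:]=b[:,80:320]
cv2.imwrite("pics/m1.png",r)
```

```text
[ 0.47699759 -0.29952026  0.23616201] [179.80469021   0.30524767 110.8157745 ] 0.01645811110939925 19.99202013015747
```

View pics/m1.png

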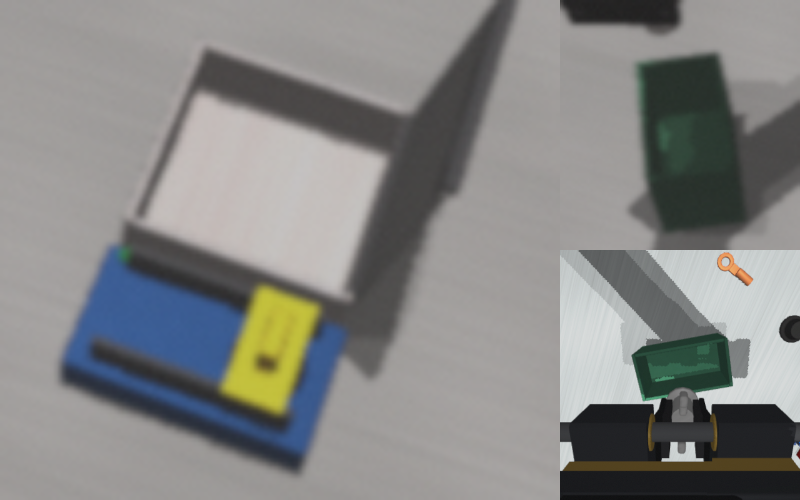

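The nut is held between the pads, and the canister is standing empty. The well rim corners in full-image pixels are about (361,187), (342,230), (398,249) and (412,204).

Run:
```python
from h import *
s=cam("scene"); p,R,o=tool()
f=lambda q,z: ray(s,310+q[0]/4-.4,175+q[1]/4-.4,z)
K=np.array([f(q,.055) for q in [(205,48),(127,222),(352,298),(410,115)]]); print(K.round(4),K.mean(0))
print([np.linalg.norm(K[i]-K[(i+1)%4]).round(4) for i in range(4)])
a=(K[2]+K[3]-K[0]-K[1]); wy=np.arctan2(a[1],a[0]); print("yaw well",np.degrees(wy))
x=np.array([np.cos(wy),np.sin(wy),0]); y=np.array([-x[1],x[0],0])
T=K.mean(0)-.03*x; T[2]=.27; print(T, R.T@(T-p)*1e3)
Y=mask(s,(22,120,100),(35,255,255)); k=[k for k in blobs(Y) if k[:,0,0].mean()>300][0]; print("tab", f((0,0),.06)*0, ray(s,*cv2.minAreaRect(k)[0],.06), cv2.minAreaRect(k))
```

```text
[[0.4445 0.0392 0.055 ]
 [0.5788 0.0326 0.055 ]
 [0.5791 0.1696 0.055 ]
 [0.4465 0.1717 0.055 ]] [0.51221206 0.10328181 0.055     ]
[np.float64(0.1344), np.float64(0.137), np.float64(0.1326), np.float64(0.1326)]
yaw well 89.50773369590824
[0.51195431 0.07328292 0.27      ] [334.40288776 166.97085413 -38.44633228]
tab [ 0. -0.  0.] [0.62913068 0.13418402 0.06      ] ((377.08026123046875, 262.0291748046875), (17.0871524810791, 29.38990020751953), 19.983104705810547)
```

Request:
drive_tool --moves '[{"x": 55,"y": 28,"z": -20,"rx": 0,"ry": 0,"rz": 0.06,"fingers": 1},{"x": 110,"y": 56,"z": -34,"rx": 0,"ry": 0,"rz": 0.12,"fingers": 1},{"x": 165,"y": 84,"z": -34,"rx": 0,"ry": 0,"rz": 0.2,"fingers": 1},{"x": 220,"y": 111,"z": -34,"rx": 0,"ry": 0,"rz": 0.28,"fingers": 1},{"x": 275,"y": 139,"z": -34,"rx": 0,"ry": 0,"rz": 0.37,"fingers": 1},{"x": 315,"y": 158,"z": -34,"rx": 0,"ry": 0,"rz": 0.37,"fingers": 1},{"x": 334,"y": 167,"z": -34,"rx": 0,"ry": 0,"rz": 0.37,"fingers": 1},{"x": 334,"y": 167,"z": -34,"rx": 0,"ry": 0,"rz": 0.37,"fingers": 1},{"x": 334,"y": 167,"z": -34,"rx": 0,"ry": 0,"rz": 0.37,"fingers": 1}]' --force 20

```text
time_s: 6.2
tool_pos: [0.5126, 0.0708, 0.2657]
tool_rot: [-179.9, 0.0, 89.5]
force: [1.6, 0.5, -1.5]
grip_width: 0.0165
grasp_force: 20.0
```

Run:
```python
from h import *
p,R,o=tool(); c=cam("wrist","w4"); print(p,o["tool_rot"],o["grip_width"],o["qpos"])
```

```text
[0.51264072 0.070799   0.26567654] [-1.79907933e+02  4.43355817e-02  8.95042293e+01] 0.016456911551840096 [ 33.2439566    3.93187027 -45.6660168   97.28657707   2.87713735
  80.07548795 -13.35156749]
```

View pics/w4.png

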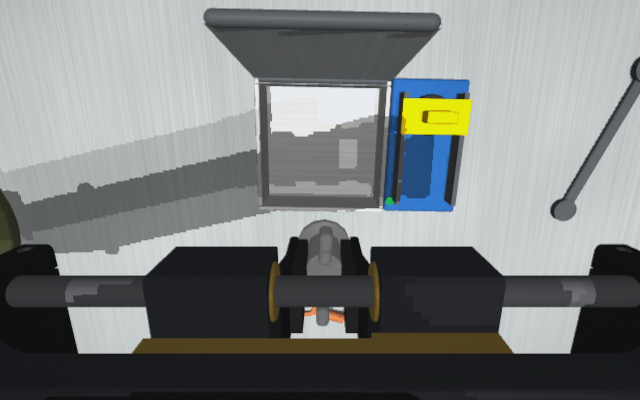

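The well rim shows at columns 257–388 and rows 79–210. The lid bar is at (205–440, 18), the pod at (392–469, 80–211) and the yellow tab at (402–470, 98–135), with its fin at (440,117).

Run:
```python
from h import *
p,R,o=tool(); c=cam("wrist"); I=c["image"]; g=cv2.cvtColor(I,cv2.COLOR_RGB2GRAY).astype(int)
for r in (100,140,180): print(r,list(g[r,250:276]),"|",list(g[r,370:400]))
for q in (275,365): print(q,list(g[195:218,q]),"|",list(g[70:95,q]))
b=max(blobs(mask(c,(95,120,50),(125,255,255))),key=cv2.contourArea); h=cv2.convexHull(b); h=cv2.approxPolyDP(h,3,True)[:,0]; print("pod",[(tuple(map(int,q)),ray(c,*q,.032).round(4).tolist()) for q in h])
Y=mask(c,(25,120,100),(35,255,255)); k=blobs(Y)[0]; h=cv2.approxPolyDP(cv2.convexHull(k),2,True)[:,0]; print("tab",[(tuple(map(int,q)),ray(c,*q,.0595).round(4).tolist()) for q in h])
print("bar"); 
for q in (220,320,425): print(list(g[5:35,q]))
print(list(g[18,198:216]),list(g[20,428:446]))
v=cv2.cvtColor(I,cv2.COLOR_RGB2HSV)[:,:,2]; print("fin rows"); print(v[104:128:2,415:465:3])
```

```text
100 [np.int64(201), np.int64(206), np.int64(203), np.int64(203), np.int64(183), np.int64(222), np.int64(233), np.int64(234), np.int64(206), np.int64(112), np.int64(77), np.int64(77), np.int64(77), np.int64(76), np.int64(76), np.int64(77), np.int64(102), np.int64(154), np.int64(163), np.int64(163), np.int64(163), np.int64(228), np.int64(235), np.int64(235), np.int64(234), np.int64(235)] | [np.int64(235), np.int64(235), np.int64(235), np.int64(235), np.int64(229), np.int64(226), np.int64(227), np.int64(226), np.int64(153), np.int64(91), np.int64(82), np.int64(81), np.int64(83), np.int64(83), np.int64(76), np.int64(128), np.int64(199), np.int64(231), np.int64(232), np.int64(215), np.int64(109), np.int64(77), np.int64(94), np.int64(108), np.int64(111), np.int64(112), np.int64(100), np.int64(97), np.int64(85), np.int64(51)]
140 [np.int64(175), np.int64(180), np.int64(179), np.int64(177), np.int64(180), np.int64(150), np.int64(181), np.int64(209), np.int64(216), np.int64(173), np.int64(99), np.int64(74), np.int64(74), np.int64(75), np.int64(74), np.int64(75), np.int64(75), np.int64(84), np
[... 5080 characters left out ...]
236 235 235 235 235 236 236 235 236 235 235 235 235 235 235]
 [236 236 233 122 119 163 159 150 145 138 131 159 209 207 233 235 235]
 [236 236 233  99 103 232 232 232 232 232 232 232 232 232 230 235 235]
 [236 236 224  99 156 236 235 236 236 236 235 235 235 235 233 235 235]
 [236 236 216  99 182 236 236 235 236 235 236 236 235 235 230 235 235]
 [236 236 190  99 206 235 236 236 236 236 236 235 235 235 218 235 235]
 [236 236 181 100 221 236 236 235 235 236 236 236 236 235 229 235 235]
 [236 236 236 183 170 217 222 225 228 230 230 231 231 232 232 235 235]
 [236 236 236 236 236 236 236 236 236 227 227 227 228 221 235 235 235]
 [236 236 236 236 236 236 236 236 236 236 236 236 235 236 235 236 236]]
```

Run:
```python
from h import *
p,R,o=tool(); c=cam("wrist")
L=[ray(c,u,v,.055) for u,v in [(254.2,100),(255.4,140),(258,180)]]; Rr=[ray(c,u,v,.055) for u,v in [(389.5,100),(386.6,140),(383.8,180)]]
B=[ray(c,u,v,.055) for u,v in [(275,210),(365,211)]]
print(np.round(L,4),np.round(Rr,4),np.round(B,4))
a=np.degrees(np.arctan2(*(L[2]-L[0])[[0,1]])),np.degrees(np.arctan2(*(Rr[2]-Rr[0])[[0,1]])),np.degrees(np.arctan2((B[1]-B[0])[1],(B[1]-B[0])[0])); print(a)
print("fin",ray(c,443,117,.0815))
# bar
Rc=np.array(c["R"]); oc=-Rc.T@c["t"]
e=[np.array([(u-c["cx"])/c["fx"],(v-c["cy"])/c["fy"],1]) for u,v in [(203.5,16.5),(440.5,21.5)]]
s=.128/np.linalg.norm(e[1]-e[0]); b=[Rc.T@(q*s-c["t"]) for q in e]; print("bar",b, sum(b)/2, oc)
```

```text
[[0.4417 0.1526 0.055 ]
 [0.4403 0.1119 0.055 ]
 [0.4403 0.0686 0.055 ]] [[0.5809 0.1513 0.055 ]
 [0.5795 0.1106 0.055 ]
 [0.5783 0.0673 0.055 ]] [[0.4573 0.034  0.055 ]
 [0.5585 0.0319 0.055 ]]
(np.float64(-179.08577039359332), np.float64(-178.22858705387358), np.float64(-1.1867440752728815))
fin [0.62835006 0.13463397 0.0815    ]
bar [array([0.44890022, 0.19300841, 0.21629555]), array([0.57684208, 0.18919018, 0.21684398])] [0.51287115 0.19109929 0.21656976] [0.5136583  0.14585498 0.4202205 ]
```

Request:
drive_tool --moves '[{"x": 2,"y": -8,"z": 40,"rx": 0,"ry": 0,"rz": 0.017,"fingers": 1},{"x": 2,"y": -8,"z": 90,"rx": 0,"ry": 0,"rz": 0.017,"fingers": 1},{"x": 2,"y": -8,"z": 140,"rx": 0,"ry": 0,"rz": 0.017,"fingers": 1},{"x": 2,"y": -8,"z": 180,"rx": 0,"ry": 0,"rz": 0.017,"fingers": 1},{"x": 2,"y": -8,"z": 205,"rx": 0,"ry": 0,"rz": 0.017,"fingers": 1},{"x": 2,"y": -8,"z": 220,"rx": 0,"ry": 0,"rz": 0.017,"fingers": 1},{"x": 2,"y": -8,"z": 228,"rx": 0,"ry": 0,"rz": 0.017,"fingers": 1},{"x": 2,"y": -8,"z": 231,"rx": 0,"ry": 0,"rz": 0.017,"fingers": 1},{"x": 2,"y": -8,"z": 232,"rx": 0,"ry": 0,"rz": 0.017,"fingers": 1},{"x": 2,"y": -8,"z": 232,"rx": 0,"ry": 0,"rz": 0.017,"fingers": 1}]' --force 20

```text
time_s: 7.6
tool_pos: [0.5054, 0.0746, 0.0352]
tool_rot: [179.9, 0.0, 88.6]
force: [-0.4, -0.8, -0.8]
grip_width: 0.0169
grasp_force: 20.0
```

Request:
drive_tool --moves '[{"x": 0,"y": 0,"z": 1,"rx": 0,"ry": 0,"rz": 0,"fingers": 1},{"x": 0,"y": 0,"z": 2,"rx": 0,"ry": 0,"rz": 0,"fingers": 1},{"x": 0,"y": 0,"z": 2,"rx": 0,"ry": 0,"rz": 0,"fingers": 1},{"x": 0,"y": 0,"z": 2,"rx": 0,"ry": 0,"rz": 0,"fingers": 0.0},{"x": 0,"y": 0,"z": 2,"rx": 0,"ry": 0,"rz": 0,"fingers": 0.0},{"x": 0,"y": 0,"z": 2,"rx": 0,"ry": 0,"rz": 0,"fingers": 0.0},{"x": 0,"y": 0,"z": 2,"rx": 0,"ry": 0,"rz": 0,"fingers": 0.0},{"x": 0,"y": 0,"z": -15,"rx": 0,"ry": 0,"rz": 0,"fingers": 0.0},{"x": 0,"y": 0,"z": -45,"rx": 0,"ry": 0,"rz": 0,"fingers": 0.0},{"x": 0,"y": 0,"z": -90,"rx": 0,"ry": 0,"rz": 0,"fingers": 0.0},{"x": 0,"y": 0,"z": -140,"rx": 0,"ry": 0,"rz": 0,"fingers": 0.0},{"x": 0,"y": 0,"z": -190,"rx": 0,"ry": 0,"rz": 0,"fingers": 0.0},{"x": 0,"y": 0,"z": -230,"rx": 0,"ry": 0,"rz": 0,"fingers": 0.0},{"x": 0,"y": 0,"z": -230,"rx": 0,"ry": 0,"rz": 0,"fingers": 0.0}]' --force 20

```text
time_s: 9.35
tool_pos: [0.5068, 0.0755, 0.2691]
tool_rot: [179.6, 0.0, 88.7]
force: [0.5, 0.1, -0.4]
grip_width: 0.0437
grasp_force: 0.0
```

Run:
```python
from h import *
p,R,o=tool(); c=cam("wrist","w5"); print(p,o["tool_rot"],o["grip_width"],o["force"])
```

```text
[0.50682894 0.07546148 0.2691314 ] [1.79550990e+02 2.53506162e-02 8.86594641e+01] 0.043671885592470205 [ 0.53261116  0.05288224 -0.35192126]
```

View pics/w5.png

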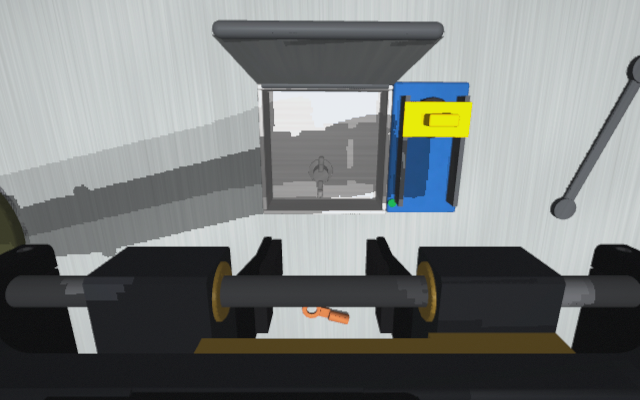

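The nut is standing in the well at (320,172), clear of the walls. Next I'll cross over to the hinge side to shut the lid.

Request:
drive_tool --moves '[{"x": 50,"y": 0,"z": 0,"rx": 0,"ry": 0,"rz": 0,"fingers": 1},{"x": 100,"y": 0,"z": 0,"rx": 0,"ry": 0,"rz": 0,"fingers": 1},{"x": 150,"y": 0,"z": 0,"rx": 0,"ry": 0,"rz": 0,"fingers": 1},{"x": 155,"y": 0,"z": 0,"rx": 0,"ry": 0,"rz": 0,"fingers": 1},{"x": 155,"y": 0,"z": 40,"rx": 0,"ry": 0,"rz": 0,"fingers": 1},{"x": 155,"y": 0,"z": 80,"rx": 0,"ry": 0,"rz": 0,"fingers": 1},{"x": 155,"y": 0,"z": 91,"rx": 0,"ry": 0,"rz": 0,"fingers": 1},{"x": 155,"y": 0,"z": 91,"rx": 0,"ry": 0,"rz": 0,"fingers": 1},{"x": 155,"y": 0,"z": 91,"rx": 0,"ry": 0,"rz": 0,"fingers": 1}]' --force 15

```text
time_s: 10.52
tool_pos: [0.5096, 0.2298, 0.1751]
tool_rot: [179.9, -0.0, 88.6]
force: [0.5, -0.7, 0.3]
grip_width: 0.0001
grasp_force: 0.0
```

Request:
drive_tool --moves '[{"x": -15,"y": 0,"z": 0,"rx": 0,"ry": 0,"rz": 0,"fingers": 1},{"x": -30,"y": 0,"z": -2,"rx": 0,"ry": 0,"rz": 0,"fingers": 1},{"x": -46,"y": 0,"z": -2,"rx": 0,"ry": 0,"rz": 0,"fingers": 1},{"x": -63,"y": 0,"z": -2,"rx": 0,"ry": 0,"rz": 0,"fingers": 1},{"x": -75,"y": 0,"z": 0,"rx": 0,"ry": 0,"rz": 0,"fingers": 1},{"x": -86,"y": 0,"z": 4,"rx": 0,"ry": 0,"rz": 0,"fingers": 1},{"x": -96,"y": 0,"z": 8,"rx": 0,"ry": 0,"rz": 0,"fingers": 1},{"x": -106,"y": 0,"z": 13,"rx": 0,"ry": 0,"rz": 0,"fingers": 1},{"x": -116,"y": 0,"z": 19,"rx": 0,"ry": 0,"rz": 0,"fingers": 1},{"x": -125,"y": 0,"z": 26,"rx": 0,"ry": 0,"rz": 0,"fingers": 1},{"x": -133,"y": 0,"z": 35,"rx": 0,"ry": 0,"rz": 0,"fingers": 1},{"x": -140,"y": 0,"z": 44,"rx": 0,"ry": 0,"rz": 0,"fingers": 1},{"x": -147,"y": 0,"z": 54,"rx": 0,"ry": 0,"rz": 0,"fingers": 1},{"x": -152,"y": 0,"z": 64,"rx": 0,"ry": 0,"rz": 0,"fingers": 1},{"x": -156,"y": 0,"z": 75,"rx": 0,"ry": 0,"rz": 0,"fingers": 1},{"x": -159,"y": 0,"z": 86,"rx": 0,"ry": 0,"rz": 0,"fingers": 1},{"x": -161,"y": 0,"z": 96,"rx": 0,"ry": 0,"rz": 0,"fingers": 1},{"x": -162,"y": 0,"z": 102,"rx": 0,"ry": 0,"rz": 0,"fingers": 1},{"x": -162,"y": 0,"z": 102,"rx": 0,"ry": 0,"rz": 0,"fingers": 1}]' --force 15

```text
time_s: 12.9
tool_pos: [0.5044, 0.0673, 0.071]
tool_rot: [-179.9, 0.0, 88.6]
force: [-0.0, 0.3, 0.2]
grip_width: 0.0002
grasp_force: 0.0
```

Request:
drive_tool --moves '[{"x": 0,"y": 0,"z": 2,"rx": 0,"ry": 0,"rz": 0,"fingers": 1},{"x": 0,"y": 0,"z": 4,"rx": 0,"ry": 0,"rz": 0,"fingers": 1},{"x": 0,"y": 0,"z": 6,"rx": 0,"ry": 0,"rz": 0,"fingers": 1},{"x": 0,"y": 0,"z": 6,"rx": 0,"ry": 0,"rz": 0,"fingers": 1}]' --force 15

```text
time_s: 13.4
tool_pos: [0.5051, 0.0674, 0.0678]
tool_rot: [180.0, 0.1, 88.6]
force: [-6.8, -1.1, 17.7]
grip_width: 0.0002
grasp_force: 9.0
```

Request:
drive_tool --moves '[{"x": 0,"y": 0,"z": -30,"rx": 0,"ry": 0,"rz": 0,"fingers": 1},{"x": 0,"y": 0,"z": -65,"rx": 0,"ry": 0,"rz": 0,"fingers": 1},{"x": 35,"y": 43,"z": -65,"rx": 0,"ry": 0,"rz": 0,"fingers": 1},{"x": 70,"y": 86,"z": -65,"rx": 0,"ry": 0,"rz": 0,"fingers": 1},{"x": 98,"y": 122,"z": -65,"rx": 0,"ry": 0,"rz": 0,"fingers": 1},{"x": 98,"y": 122,"z": -65,"rx": 0,"ry": 0,"rz": 0,"fingers": 1},{"x": 98,"y": 122,"z": -65,"rx": 0,"ry": 0,"rz": 0,"fingers": 1}]' --force 15

```text
time_s: 14.28
tool_pos: [0.6284, 0.1623, 0.13]
tool_rot: [-179.9, 0.0, 88.6]
force: [-0.3, -0.9, 0.4]
grip_width: 0.0006
grasp_force: 0.0
```

Run:
```python
from h import *
p,R,o=tool(); print(p,o["tool_rot"])
s=cam("side"); w=cam("scene")
x=np.array([.026,.9997,0]);y=np.array([-.9997,.026,0]);C=np.array([.510,.103,0])
r=np.hstack([cv2.resize(s["image"][190:310,220:350],(400,370)),cv2.resize(w["image"][175:300,310:450],(400,370))])
cv2.imwrite("pics/m2.png",r[:,:,::-1])
F=np.array([.6283,.1346,.0815]); T=F+.0275*x; T[2]=.076; print("shift",R.T@(T-p)*1e3)
```

```text
[0.62835617 0.16231433 0.12998616] [-1.79921427e+02  3.79828785e-02  8.86427973e+01]
shift [-0.17112236  0.73794994 53.98532392]
```

View pics/m2.png

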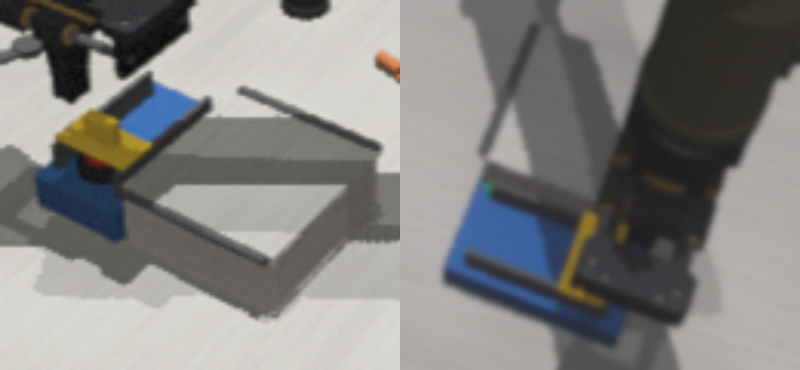

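The lid lies flat on the well, and the tab is still over the button with the gripper standing beside its fin. Now I'll push the tab aside.

Request:
drive_tool --moves '[{"x": 0,"y": 1,"z": 30,"rx": 0,"ry": 0,"rz": 0,"fingers": 1},{"x": 0,"y": 1,"z": 54,"rx": 0,"ry": 0,"rz": 0,"fingers": 1},{"x": 0,"y": 1,"z": 54,"rx": 0,"ry": 0,"rz": 0,"fingers": 1},{"x": -10,"y": 1,"z": 54,"rx": 0,"ry": 0,"rz": 0,"fingers": 1},{"x": -20,"y": 1,"z": 54,"rx": 0,"ry": 0,"rz": 0,"fingers": 1},{"x": -30,"y": 1,"z": 54,"rx": 0,"ry": 0,"rz": 0,"fingers": 1},{"x": -40,"y": 1,"z": 54,"rx": 0,"ry": 0,"rz": 0,"fingers": 1},{"x": -50,"y": 1,"z": 54,"rx": 0,"ry": 0,"rz": 0,"fingers": 1},{"x": -56,"y": 1,"z": 54,"rx": 0,"ry": 0,"rz": 0,"fingers": 1},{"x": -60,"y": 1,"z": 54,"rx": 0,"ry": 0,"rz": 0,"fingers": 1},{"x": -62,"y": 1,"z": 54,"rx": 0,"ry": 0,"rz": 0,"fingers": 1},{"x": -62,"y": 1,"z": 54,"rx": 0,"ry": 0,"rz": 0,"fingers": 1}]' --force 15

```text
time_s: 15.88
tool_pos: [0.6286, 0.1008, 0.0765]
tool_rot: [180.0, -0.0, 88.6]
force: [0.4, 1.4, -0.0]
grip_width: 0.0006
grasp_force: 0.7
```

Request:
drive_tool --moves '[{"x": -2,"y": 0,"z": 0,"rx": 0,"ry": 0,"rz": 0,"fingers": 1},{"x": -4,"y": 0,"z": 0,"rx": 0,"ry": 0,"rz": 0,"fingers": 1},{"x": -4,"y": 0,"z": 0,"rx": 0,"ry": 0,"rz": 0,"fingers": 1}]' --force 15

```text
time_s: 16.25
tool_pos: [0.6285, 0.1006, 0.0766]
tool_rot: [179.9, -0.3, 88.8]
force: [2.2, 7.2, -2.2]
grip_width: 0.0004
grasp_force: 3.8
```

Request:
drive_tool --moves '[{"x": 10,"y": 0,"z": 0,"rx": 0,"ry": 0,"rz": 0,"fingers": 1},{"x": 25,"y": 0,"z": 0,"rx": 0,"ry": 0,"rz": 0,"fingers": 1},{"x": 39,"y": 0,"z": 0,"rx": 0,"ry": 0,"rz": 0,"fingers": 1},{"x": 39,"y": 0,"z": 0,"rx": 0,"ry": 0,"rz": 0,"fingers": 1},{"x": 39,"y": 0,"z": 0,"rx": 0,"ry": 0,"rz": 0,"fingers": 1},{"x": 39,"y": 0,"z": 6,"rx": 0,"ry": 0,"rz": 0,"fingers": 1},{"x": 39,"y": 0,"z": 12,"rx": 0,"ry": 0,"rz": 0,"fingers": 1},{"x": 39,"y": 0,"z": 16,"rx": 0,"ry": 0,"rz": 0,"fingers": 1},{"x": 39,"y": 0,"z": 19,"rx": 0,"ry": 0,"rz": 0,"fingers": 1},{"x": 39,"y": 0,"z": 21,"rx": 0,"ry": 0,"rz": 0,"fingers": 1},{"x": 39,"y": 0,"z": 21,"rx": 0,"ry": 0,"rz": 0,"fingers": 1}]' --force 15

```text
time_s: 17.62
tool_pos: [0.6293, 0.1349, 0.0565]
tool_rot: [-180.0, 0.1, 88.6]
force: [-3.9, -2.7, 7.0]
grip_width: 0.0007
grasp_force: 4.0
```

Request:
drive_tool --moves '[{"x": 0,"y": 0,"z": 2,"rx": 0,"ry": 0,"rz": 0,"fingers": 1},{"x": 0,"y": 0,"z": 3,"rx": 0,"ry": 0,"rz": 0,"fingers": 1},{"x": 0,"y": 0,"z": 3,"rx": 0,"ry": 0,"rz": 0,"fingers": 1}]' --force 15

```text
time_s: 18.0
tool_pos: [0.6294, 0.1349, 0.0562]
tool_rot: [180.0, 0.2, 88.6]
force: [-9.4, -5.7, 21.9]
grip_width: 0.0002
grasp_force: 11.2
```

Request:
drive_tool --moves '[{"x": 0,"y": 0,"z": -10,"rx": 0,"ry": 0,"rz": 0,"fingers": 1},{"x": 0,"y": 0,"z": -40,"rx": 0,"ry": 0,"rz": 0,"fingers": 1},{"x": 0,"y": 0,"z": -90,"rx": 0,"ry": 0,"rz": 0,"fingers": 1},{"x": 0,"y": 0,"z": -140,"rx": 0,"ry": 0,"rz": 0,"fingers": 1},{"x": 0,"y": 0,"z": -190,"rx": 0,"ry": 0,"rz": 0,"fingers": 1},{"x": 0,"y": 0,"z": -210,"rx": 0,"ry": 0,"rz": 0,"fingers": 1},{"x": 0,"y": 0,"z": -210,"rx": 0,"ry": 0,"rz": 0,"fingers": 1}]' --force 15

```text
time_s: 18.88
tool_pos: [0.63, 0.1361, 0.2633]
tool_rot: [179.9, -0.0, 88.6]
force: [0.3, -0.7, -0.2]
grip_width: 0.0005
grasp_force: 0.0
```

Run:
```python
from h import *
p,R,o=tool(); print(p,o["time_s"])
w=cam("wrist"); s=cam("side")
r=np.hstack([cv2.resize(w["image"],(480,300)),cv2.resize(s["image"][190:310,220:350],(320,300))])
cv2.imwrite("pics/m3.png",r[:,:,::-1])
Y=mask(w,(25,120,100),(35,255,255)); k=blobs(Y)[0]; h=cv2.approxPolyDP(cv2.convexHull(k),2,True)[:,0]; print("tab",[ray(w,*q,.0595).round(4).tolist() for q in h])
m=mask(w,(0,150,80),(6,255,255)); 
for k in blobs(m)[:2]: (u,v),q=cv2.minEnclosingCircle(k); print("red",u,v,q,ray(w,u,v,.054))
```

```text
[0.62996573 0.13613595 0.26326802] 18.875
tab [[0.6605, 0.1008, 0.0595], [0.6582, 0.0654, 0.0595], [0.5917, 0.0707, 0.0595], [0.5933, 0.1025, 0.0595]]
red 321.39654541015625 177.29310607910156 12.330406188964844 [0.6276761  0.13720253 0.054     ]
```

View pics/m3.png

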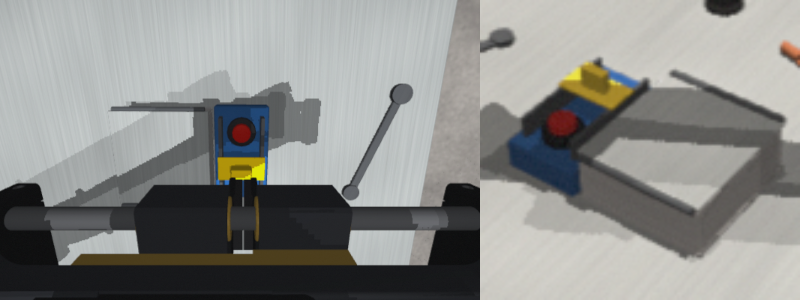

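The lid is shut and the red button is up, seen at wrist pixel (321,177). The tab's edge is about 35 mm from the button's centre, so it's fully aside. Handing in.

```bash
python3 -c "
from h import *
print(workorder.sign_off())"
```

```text
the job is handed in; nothing more can be done
None
```

The job is done and handed in at about 19 s: the wing nut is in the well with the lid shut over it, the lock tab is fully aside, the button was pressed right down and came back up, and the canister and bystanders were never touched.

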